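# Unlock the parts pen and hold its gate wide open

### The arm

A 6-joint arm with a two-finger parallel gripper is mounted at the origin on a cart in front of the work surface, level with it; the furniture and walls round the work are solid. World frame = base frame: x ahead of the robot, y to its left, z up, the work surface at z = 0. Lengths are in m, angles in rad, forces in N, time in s.
With the tool pointing down it reaches from about 0.275 to 0.775 m from the base axis. Payload 14.6 kg.
Tool frame: the origin (TCP) lies at the very end of the fingers, on their centre line; the grasp point (between the pads) lies 19 mm behind it (grip_point_offset is the distance from the TCP to the grasp point, in m); z points along the fingers, y is the direction in which the jaws open and shut (so a half turn about z gives the same grasp; the last joint's range is limited). The gripper opens to 85 mm and grips with 20 to 120 N. Pads are 22 mm wide; open, the fingers measure 114 mm over their backs; the gripper's body (76 mm by 85 mm) begins 54 mm behind the grasp point. The pads swing forward as they close: fully open they stand 13 mm farther back than shut.
Start: joints at [1.093, 0.263, -0.048, 1.259, 0, 1.415], TCP at [0.167, 0.498, 0.231] pointing down, gripper open.
Joint ranges: [-2.65, 2.65], [-0.89, 1.7], [-1.18, 1.37], [-2.13, 2.11], [-1.35, 1.29], [-3.14, 3.14]. Speed limits (rad/s): [1.89, 1.89, 2.57, 2.79, 3.14, 3.14].

### API

Orientations are given as a unit quaternion [x, y, z, w].
In Python, from station import * gives the robot as it stands. The module is installed in compiled form; this text tells all that it offers.
- The arm moves only by the tool drive_tool, never from a script. Its argument "increments" is a list of rows, each a list of 3 entries, a list of its own where there are three numbers: the turn, a rotation vector about the tool's x, y, z in rad, then the shift along the tool's x, y, z in m, then the opening in per cent of the stroke, from 0 (shut) to 100 (fully open). In form: [[[ax, ay, az], [dx, dy, dz], grip], ...]. A call has 1 to 12 rows; each row shifts and turns the commanded pose from where the row before left it, along the tool's axes as they then stand; what a row does not reach is not made up. A row lasts 1/10 s, in which the tool goes at most 50 mm and 8.59 degrees, less where a joint would pass 70% of its speed; a pose out of reach is approached as far as the arm can. A call with a gripper value outside its range is refused whole. The fingers move at their own pace and stop on an object; "force" is the grip in N (left out, the last holds). Time passes only in rows, so rows that do not move let the fingers close. It gives the time, the measured TCP pose, the force and the opening at its end, in the units of the state.
- get_state(): the state, without advancing time (a new reading comes with each control period).
- capture(name): name is "scene" or "top" or "wrist"; returns the picture (384x512x3 uint8, red, green, blue); there is no depth.
- camera_model(name): a dict with "fx", "fy", "cx", "cy" (pixels), "distortion" ([k1, k2, p1, p2, k3] as OpenCV has them; the pictures are not rectified), "R" (3x3) and "t" (3): a world point X has camera coordinates R X + t; the wrist camera has in their place "hand_eye" (4x4, takes a point from camera to tool coordinates, whose origin is the TCP and whose axes are the flange's). Camera axes: x right, y down, z forward; pixel columns grow to the right and rows downward; lengths in m; the calibration is good to about 2 mm. A picture is of the moment at which its call begins: read the wrist's pose just before it. camera_model takes no time and is no camera call.
- finish_job(): hands the job in, once; it reports no verdict.
Trained networks look in the newest picture that a camera, given by its name, has taken for a name from the list of things; names that differ only in an ending like _2 or _b are one class to them, and where a whole thing is asked for, a point or a joint stands for the part that bears it (a point fixed in the world has none). Each returns a list of dicts, best first, with "conf" (0 to 1); they miss things now and then, are a little off and sometimes report something else, mostly with a low value. They report only what shows in the picture. A call takes as long as a camera call.
- cut_out(thing, camera): "pixels" (384x512 bool, what is visible of it) and "location" ([column, row] in pixels, amid what is visible of it).
- place_of(thing, camera): "location" ([column, row] in pixels: a listed point, or the origin of a listed thing).
The state is a dict: "time_s": time; "joint_pos": joint angles; "qd": joint speeds; "tau": joint torques, N m; "eef_pos": TCP position; "eef_rot": TCP orientation; "contact_force": force on the tool from outside, world axes, zero at the start; "ft_torque": the same for the moment, N m; "width": finger opening in m.
Only numpy, scipy, OpenCV 4.12 (cv2) and the standard library are available. Lean on these libraries where they do the work, as an engineer would, in place of code of your own. Each camera call takes 0.05 s, during which the arm holds its last target.

### The job

I need both hands in the parts pen, so please open its gate for me: first lift the steel locking link up off its two pins and set it down (no dropping) standing on its flat base on the bench, for instance on the bare patch to the right of the vice. Then squeeze the outer catch (the one farther from the gate) to draw its bolt back, after it squeeze the inner catch in the same way, and swing the gate towards you past its click detent until it stands about square to the opening. The gate springs shut by itself, so finish while still holding it wide open, and leave the parts in the pen and the other things where they are.

Things in the scene. Friction and masses are not known exactly. Their poses are not given: they have to be found in the camera images.
- pen: Fixed grey steel pen (open-topped tote, 175 x 107 mm inside, walls 113 mm high) with a barred gate in front and two catches on a strip to the right. Origin on the bench under the line of the bolts, at the left face of the latch post (between gate and catches). Axes: x away from the robot into the pen, y left along the shut gate, z up; yaw about -6 to +7 degrees.
- link: Loose steel link, about 120 g: flat frame 36 x 68 x 8 mm (long along y), slot 16 x 52 mm, hung over two upright 10 mm pins 34 mm apart on the gate's and the latch post's tops. Pins end 18 mm above its underside: lift it over 20 mm straight up. A grip tab, 12 mm thick (x), 30 mm wide (y), stands 24 to 54 mm above the underside on a narrow neck. Origin: centre of the underside.
- link_grip (a point): Middle of the link's grip tab, 42 mm above the link's underside, axes as the link: pinch the tab across its 12 mm (x), fingertips no lower than 22 mm above the underside.
- outer_catch (a point): Outer catch: upright dark tab (gate side, moves) and grey lug (far side, fixed), each 24 mm wide (x), 8 thick (y), tops 140 mm above the bench. 46 mm over both at rest, 30 squeezed. Point: midway between outer faces when SQUEEZED, 8 mm to -y of the middle at rest, 15 below the tops; axes as pen. Squeeze along y from above, fingers centred here, open 65 mm or more. 34 mm free beside it.
- inner_catch (a point): Inner catch, next to the latch post: same plates, sizes, motion and meaning of the point as the outer one. Its rod's top runs 100 mm above the bench beneath the fingers, bolt guide beside it 105 mm, link's pin on the post 133 mm: keep fingertips above 108 mm. 33 mm free between tab and guide.
- outer_bolt (a joint): Travel of the outer (lower) bolt, m: 0 thrown across the gate's edge, 0.016 fully drawn back; clear of the gate and counted as drawn back from 0.012. Friction about 4 N; it stays where it is left.
- inner_bolt (a joint): Travel of the inner (upper) bolt, as the outer.
- gate (a joint): Gate angle, rad: 0 shut, grows as the free (right) edge swings towards the robot, stop at 1.7. A spring pulls it shut everywhere (0.2 N m at 0, 0.5 N m at 1.5); a spring plunger on the sill makes a click detent between about 0.3 and 0.65, up to about 12 N at the handle.
- gate_hinge (a point): Point on the gate's upright hinge axis at the left end of the gate, at the handle's grip height (145 mm above the bench). Axes as the pen.
- gate_handle (a point): Grip point on the gate's handle: an upright round post 14 mm in diameter on the gate's top rail, from 115 to 161 mm above the bench, this point at 145 mm on its axis, 99 mm from the hinge axis. It can be pinched from above with any yaw and turns in the grip.
- clear_patch (a point): A point on the bench in the middle of the bare patch, about 110 mm across, to the right of the vice, where the link can stand. The fixed vice between it and the pen is 182 mm high: carry the link over it.
- die_head_1: Grey round die head 60x60x49 mm standing in the left part of the pen; leave. Origin under its centre.
- nipple_1: Brass hex nipple 32x36x38 mm standing in the middle of the pen; leave. Origin under its centre.
- nipple_2: Brass hex nipple, the same, in the right part of the pen; leave.
- die_head_3: Grey round die head 52x52x49 mm on the bench behind and beyond the catches; leave.
- solder_spool: Solder spool 76x72x44 mm standing on the bench at the front right; leave.
- nipple_3: Brass hex nipple 32x36x38 mm standing behind the catches; leave.
- marker: Marker pen 135 mm long lying near the front edge of the bench, before the gate; leave.

How it is judged:
By the outcome, as a careful person would: the job done as asked, in the order asked, and still so for the second after the job is handed in, while the arm keeps its last pose, push and grip.
It also fails if it takes over 64 s, if anything falls off the work surface, if the arm or the gripper's body presses on something with over 40 N, if the wrist force passes 120 N, or if a joint passes its speed limit or range.

## Working session

There is one attempt and no reset: what is moved stays moved. The work goes in short steps, Python scripts to look and compute and a tool call to move; the robot and the scene stay as the last step left them, time stands still between calls to the robot, and variables do not carry over. Pictures are saved under pics/ and viewed, and the job is handed in when it is done.

Besides the shell and the picture viewer there is one more tool, called as name([rows], argument=value, ...), one row to a line, values as JSON. drive_tool: Moves the arm, as the interface text tells. Its arguments: {"type":"object","properties":{"increments":{"type":"array"},"force":{"type":"number"}},"required":["increments"]}

```bash
ls; mkdir -p pics; python3 - <<'E'
from station import *
import cv2,numpy as np
s=get_state()
print(s['time_s'],s['eef_pos'],s['eef_rot'],s['width'],s['contact_force'])
for n in ["scene","top","wrist"]:
    im=capture(n); cv2.imwrite(f"pics/{n}0.png",im[:,:,::-1])
    m=camera_model(n); print(n,{k:np.round(v,4).tolist() for k,v in m.items()})
E
```

```text
pics
0.0 [0.16642506 0.49763192 0.23082255] [ 1.60714160e-01  9.87000848e-01 -5.07762330e-04 -1.65035960e-04] 0.08533765231963486 [0.37921089 0.13365851 1.96999829]
scene {'fx': 492.2185, 'fy': 492.2185, 'cx': 257.1834, 'cy': 193.0871, 'distortion': [0.0324, 0.0, 0.0, 0.0, 0.0], 'R': [[-0.7408, 0.6717, -0.0012], [0.5807, 0.6396, -0.5038], [-0.3376, -0.3739, -0.8638]], 't': [0.5112, -0.1667, 1.3573]}
top {'fx': 415.9882, 'fy': 415.9882, 'cx': 257.8382, 'cy': 189.2939, 'distortion': [-0.0202, 0.0, 0.0, 0.0, 0.0], 'R': [[0.0294, -0.9994, 0.0199], [-0.9971, -0.0307, -0.0692], [0.0698, -0.0178, -0.9974]], 't': [-0.1719, 0.5578, 1.1688]}
wrist {'fx': 334.9075, 'fy': 334.9075, 'cx': 257.2171, 'cy': 191.2236, 'distortion': [-0.0394, 0.0, 0.0, 0.0, 0.0], 'hand_eye': [[0.0006, -0.9499, -0.3126, 0.0804], [1.0, 0.0004, 0.0007, 0.0002], [-0.0005, -0.3126, 0.9499, -0.1421], [0.0, 0.0, 0.0, 1.0]]}
```

View pics/scene0.png

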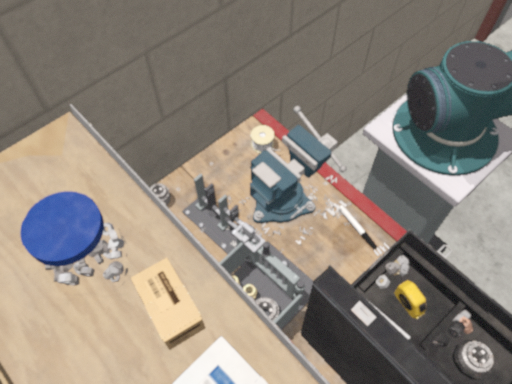

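View pics/top0.png

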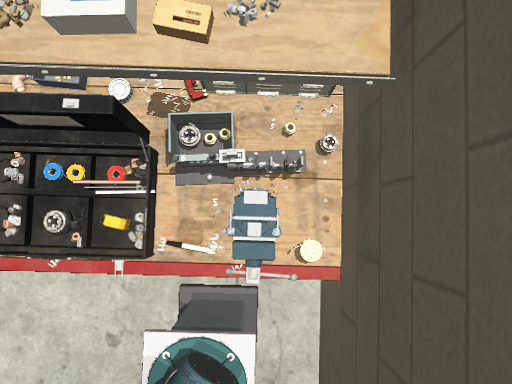

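View pics/wrist0.png

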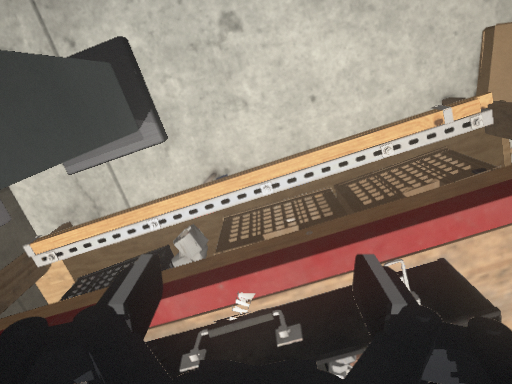

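```bash
cat > h.py <<'E'
from station import *
import cv2,numpy as np
from scipy.spatial.transform import Rotation as Rot
from scipy.optimize import least_squares
def cam(n,s=None):
    m=camera_model(n); K=np.array([[m['fx'],0,m['cx']],[0,m['fy'],m['cy']],[0,0,1]]);D=np.array(m['distortion'])
    if 'R' in m: return K,D,np.array(m['R']),np.array(m['t'])
    s=s or get_state(); T=np.eye(4);T[:3,:3]=Rot.from_quat(s['eef_rot']).as_matrix();T[:3,3]=s['eef_pos']
    I=np.linalg.inv(T@np.array(m['hand_eye'])); return K,D,I[:3,:3],I[:3,3]
def proj(X,c):
    K,D,R,t=c; return cv2.projectPoints(np.atleast_2d(np.array(X,float)),cv2.Rodrigues(R)[0],t,K,D)[0].reshape(-1,2)
def ray(p,c):
    K,D,R,t=c; q=cv2.undistortPoints(np.array(p,float).reshape(1,1,2),K,D).ravel()
    d=R.T@np.array([*q,1]); return -R.T@t,d/np.linalg.norm(d)
def onz(p,c,z):
    o,d=ray(p,c); return o+d*(z-o[2])/d[2]
def tri(obs):
    A=np.zeros((3,3));b=np.zeros(3)
    for p,c in obs:
        o,d=ray(p,c);M=np.eye(3)-np.outer(d,d);A+=M;b+=M@o
    X=np.linalg.solve(A,b); return X,[np.round(proj(X,c)[0]-p,1).tolist() for p,c in obs]
def save(n,name,im,box=None,f=1):
    if box: im=im[box[1]:box[3],box[0]:box[2]]
    cv2.imwrite(f"pics/{name}.png",cv2.resize(im[:,:,::-1],None,fx=f,fy=f,interpolation=cv2.INTER_CUBIC))
E
python3 - <<'E'
from h import *
a=capture("top");b=capture("scene")
save("top","top1",a,(150,80,350,280),3);save("scene","scene1",b,(140,100,400,350),2.3)
ct,cs=cam("top"),cam("scene")
for th in ["pen","link","link_grip","outer_catch","inner_catch","gate_hinge","gate_handle","clear_patch"]:
    r=[place_of(th,n) for n in("top","scene")]
    print(th,[[(np.round(q['location'],1).tolist(),round(q['conf'],2)) for q in x[:2]] for x in r])
    if all(r):
        X,e=tri([(r[0][0]['location'],ct),(r[1][0]['location'],cs)]);print("   ",X.round(4),e)
E
```

```text
pen [[([236.1, 170.9], 0.85), ([230.3, 154.2], 0.52)], [([252.1, 252.9], 0.71)]]
    [ 0.6203 -0.0915 -0.0223] [[0.7, -0.6], [1.1, 0.1]]
link [[([214.2, 154.9], 0.71), ([231.3, 157.5], 0.56)], [([247.5, 238.5], 0.86), ([231.5, 285.9], 0.3)]]
    [ 0.6483 -0.0512  0.1633] [[4.7, -4.5], [8.0, 0.5]]
link_grip [[([231.5, 155.7], 0.75)], [([249.3, 228.8], 0.82)]]
    [ 0.6378 -0.0826  0.1491] [[-0.1, 0.0], [-0.1, -0.0]]
outer_catch [[], [([203.6, 184.4], 0.85), ([264.6, 315.1], 0.23)]]
inner_catch [[([265.8, 159.9], 0.83)], [([224.6, 205.0], 0.79), ([203.8, 185.0], 0.66)]]
    [ 0.6328 -0.1715  0.1281] [[-0.1, 0.1], [-0.1, -0.0]]
gate_hinge [[([172.3, 155.9], 0.58)], [([298.6, 276.2], 0.75), ([249.4, 228.8], 0.62)]]
    [0.6339 0.0658 0.1524] [[0.8, -0.7], [1.4, 0.1]]
gate_handle [[([174.6, 152.6], 0.54), ([207.8, 140.9], 0.43)], [([265.7, 248.4], 0.95), ([231.2, 285.2], 0.49)]]
    [0.6493 0.0246 0.2438] [[9.4, -9.2], [16.4, 0.0]]
clear_patch [[([320.0, 213.7], 0.82)], [([230.5, 155.3], 0.74)]]
    [ 0.4941 -0.3302  0.019 ] [[-1.7, 1.4], [-2.4, -0.4]]
```

View pics/top1.png

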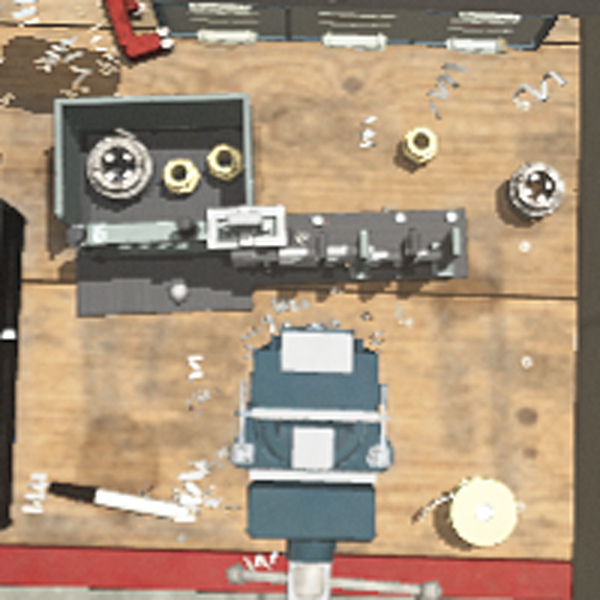

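View pics/scene1.png

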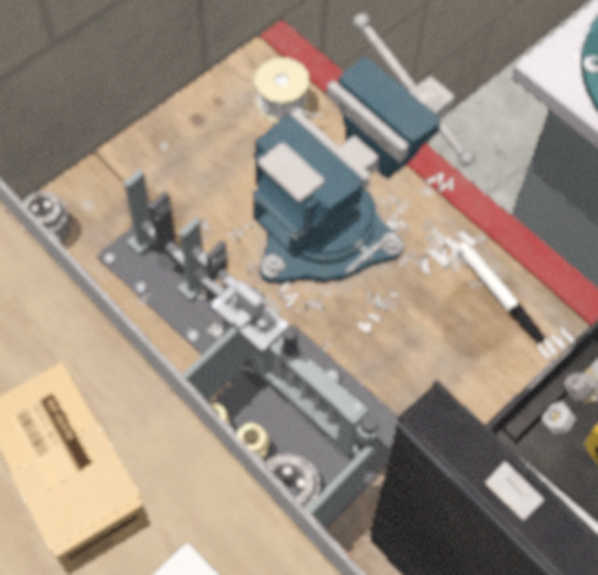

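```bash
python3 - <<'E'
from h import *
ct,cs=cam("top"),cam("scene")
print("shelf corner",tri([((391,79),ct),((72,108),cs)]))
print("lid corner right top front",tri([((149,135),ct),((330,268),cs)]))
print("toolbox rim corner",tri([((157,146),ct),((403,235),cs)]))
print("handle",tri([((212.3,155),ct),((265.7,248.4),cs)]))
print("hinge",tri([((175,157.5),ct),((299.5,284),cs)]))
print("onz hinge", onz((172.3,155.9),ct,.145),onz((298.6,276.2),cs,.145),onz((265.7,248.4),cs,.145),onz((203.6,184.4),cs,.125))
E
```

```text
shelf corner (array([ 0.78214487, -0.42407232,  0.35464838]), [[0.1, -0.1], [0.2, 0.0]])
lid corner right top front (array([0.64463183, 0.10766518, 0.30049764]), [[-7.0, 4.6], [-10.8, -1.5]])
toolbox rim corner (array([0.58497946, 0.11662321, 0.39960979]), [[-34.2, 14.2], [-46.2, -12.4]])
handle (array([ 0.63928368, -0.03119843,  0.13559085]), [[-0.4, 0.3], [-0.7, -0.1]])
hinge (array([0.63375712, 0.0682941 , 0.11260308]), [[-0.0, 0.0], [-0.1, -0.0]])
onz hinge [0.63320188 0.06931268 0.145     ] [0.63340226 0.0622064  0.145     ] [ 0.64128503 -0.02717845  0.145     ] [ 0.63240913 -0.24612278  0.125     ]
```

drive_tool([
  [[0,0,0],[0,0,-0.05],100],
  [[0,0,0],[0,0,-0.05],100],
  [[0,0,0],[-0.0336,-0.0244,-0.02],100],
  [[0,0,0],[-0.0336,-0.0244,0],100],
  [[0,0,0],[-0.0336,-0.0244,0],100],
  [[0,0,0],[-0.0336,-0.0244,0],100],
  [[0,0,0],[-0.0336,-0.0244,0],100],
  [[0,0,0],[-0.0336,-0.0244,0],100],
  [[0,0,0],[-0.0336,-0.0244,0],100],
  [[0,0,0],[-0.0336,-0.0244,0],100],
  [[0,0,0],[-0.0336,-0.0244,0],100],
  [[0,0,0],[-0.0336,-0.0244,0],100],
])

```text
time_s: 2.25
eef_pos: [0.4085, 0.1583, 0.3515]
eef_rot: [0.161, 0.987, 0.0, 0.0]
contact_force: [0.7, 0.5, 0.9]
width: 0.0855
```

drive_tool([
  [[0,0,0],[-0.0336,-0.0244,0],100],
  [[0,0,0],[-0.0336,-0.0244,0],100],
  [[0,0,0],[-0.0336,-0.0244,0],100],
  [[0,0,0],[-0.0336,-0.0244,0],100],
  [[0,0,0],[-0.0336,-0.0244,0],100],
  [[0,0,0],[-0.0336,-0.0244,0],100],
  [[0,0,0],[-0.0336,-0.0244,0.01],100],
  [[0,0,0],[-0.0336,-0.0244,0.04],100],
  [[0,0,-0.108],[0,0,0],100],
  [[0,0,-0.108],[0,0,0],100],
  [[0,0,-0.108],[0,0,0],100],
  [[0,0,0],[0,0,0],100],
])

```text
time_s: 3.45
eef_pos: [0.5976, -0.1061, 0.3065]
eef_rot: [-0.001, 1.0, 0.0, -0.0]
contact_force: [0.4, 0.4, 0.8]
width: 0.0851
```

```bash
cat > look.py <<'E'
from h import *
import sys
tag=sys.argv[1]; ths=sys.argv[2].split(',') if len(sys.argv)>2 and sys.argv[2] else []
s=get_state(); c=cam("wrist",s); a=capture("wrist"); save("wrist",tag,a,None,1.5)
np.savez(f"{tag}.npz",R=c[2],t=c[3])
print("t",s['time_s'],np.round(s['eef_pos'],4),np.round(s['eef_rot'],4),"w",s['width'],"F",np.round(s['contact_force'],1))
Z=dict(link_grip=.15,outer_catch=.125,inner_catch=.125,gate_hinge=.145,gate_handle=.145,clear_patch=0,pen=0,link=.115)
for th in ths:
    r=place_of(th,"wrist")
    for q in r[:2]: print(th,np.round(q['location'],1),round(q['conf'],2),onz(q['location'],c,Z[th]).round(4))
E
python3 look.py w1 link_grip,outer_catch,inner_catch,gate_hinge,gate_handle,clear_patch,pen,link
```

```text
t 3.45 [ 0.5976 -0.1061  0.3065] [-1.4e-03  1.0e+00  0.0e+00 -1.0e-04] w 0.08510354799290458 F [0.4 0.4 0.8]
link_grip [284.5 220.6] 0.82 [ 0.6454 -0.0791  0.15  ]
link_grip [324.1 221. ] 0.42 [ 0.6458 -0.0406  0.15  ]
outer_catch [116.1 199.2] 0.7 [ 0.633  -0.2512  0.125 ]
inner_catch [193.9 198.2] 0.66 [ 0.6316 -0.1704  0.125 ]
gate_hinge [436.1 208.7] 0.63 [0.6348 0.0703 0.145 ]
gate_handle [335.9 211.1] 0.76 [ 0.6374 -0.0287  0.145 ]
clear_patch [76.9 56.4] 0.98 [ 0.4861 -0.3341  0.    ]
clear_patch [281.1 221.9] 0.36 [ 0.7118 -0.0704  0.    ]
pen [271.  162.6] 0.64 [ 0.6235 -0.0865  0.    ]
link [283.3 204. ] 0.8 [ 0.6413 -0.0777  0.115 ]
```

View pics/w1.png

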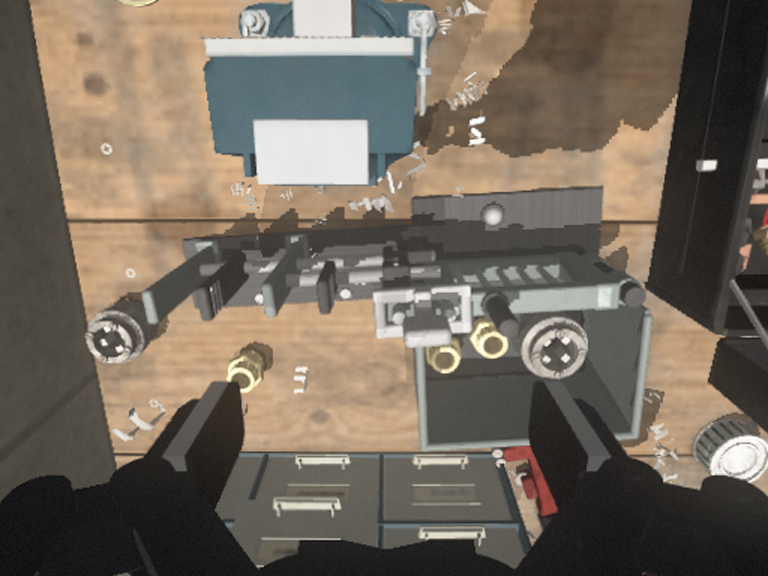

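```bash
python3 - <<'E'
from h import *
d=np.load("w1.npz");K,D,_,_=cam("wrist");c=(K,D,d['R'],d['t'])
def yaw(p,q,z):
    a=onz(np.array(p)/1.5,c,z);b=onz(np.array(q)/1.5,c,z);v=a-b
    if v[1]<0:v=-v
    print(a.round(4),b.round(4),"yaw",np.degrees(np.arctan2(-v[0],v[1])).round(2))
yaw((424,451),(639,441),.113)
yaw((412,197),(601,186),.003)
yaw((183,239),(412,222),.003)
yaw((375,291),(472,285),.123)
# tab tops: outer lug, outer tab, inner lug, inner tab corners(far end, near end)
for n,p in dict(ol_f=(150,316),ol_n=(213,246),ot_f=(207,312),it_f=(325,308),il_f=(272,308)).items(): print(n,onz(np.array(p)/1.5,c,.14).round(4))
im=capture("wrist");save("w","w1b",im,(90,110,350,250),3)
im=capture("top");save("w","top2",im,(150,130,330,200),4)
E
```

```text
[ 0.7645 -0.0748  0.113 ] [0.7561 0.0962 0.113 ] yaw 2.82
[ 0.5804 -0.0825  0.003 ] [0.5696 0.0845 0.003 ] yaw 3.71
[ 0.6187 -0.2903  0.003 ] [ 0.6027 -0.0821  0.003 ] yaw 4.39
[ 0.6275 -0.1129  0.123 ] [ 0.623  -0.0467  0.123 ] yaw 3.92
ol_f [ 0.6398 -0.2623  0.14  ]
ol_n [ 0.5921 -0.215   0.14  ]
ot_f [ 0.6368 -0.2236  0.14  ]
it_f [ 0.6336 -0.1454  0.14  ]
il_f [ 0.6338 -0.1803  0.14  ]
```

View pics/w1b.png

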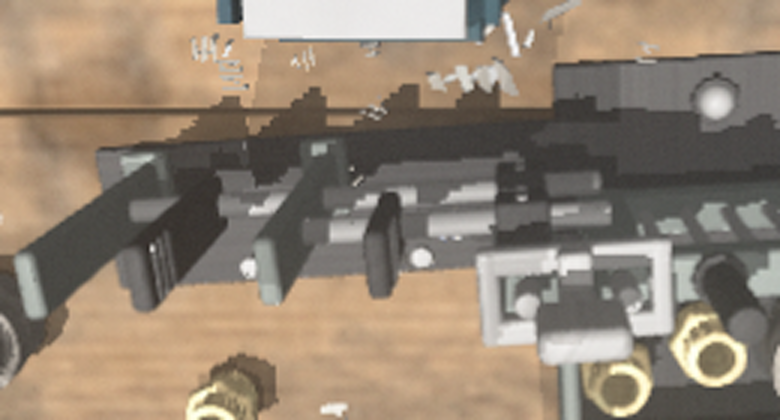

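```bash
python3 - <<'E'
from h import *
d=np.load("w1.npz");K,D,_,_=cam("wrist");c=(K,D,d['R'],d['t']);ct,cs=cam("top"),cam("scene")
for n,p in dict(ol=(33,285),ot=(140,275),il=(269,269),it=(380,262)).items(): print(n,onz(np.array(p)/3+[90,110],c,.14).round(4))
print("linktabtop",onz(np.array((585,344))/3+[90,110],c,.169).round(4))
print("linkframe corners top .123",[onz(np.array(p)/3+[90,110],c,.123).round(4) for p in [(477,254),(671,238),(674,328),(484,344)]])
print("handle top",onz(np.array((745,325))/3+[90,110],c,.161).round(4))
for nm,w,t,s in [("grip",(284.5,220.6),(231.5,155.7),(249.3,228.8)),("inner",(193.9,198.2),(265.8,159.9),(224.6,205)),("handle",(335.9,211.1),(212.3,155),(265.7,248.4)),("hinge",(436.1,208.7),(172.3,155.9),(298.6,276.2))]:
    print(nm,tri([(w,c),(t,ct),(s,cs)]))
print("outer",tri([((116.1,199.2),c),((203.6,184.4),cs)]))
for n,p,z in (("grip",(231.5,155.7),.157),("inner",(265.8,159.9),.125)): print(n,onz(p,ct,z).round(4))
for n,p,z in (("grip",(249.3,228.8),.157),("inner",(224.6,205),.125)): print(n,onz(p,cs,z).round(4))
print(onz((284.5,220.6),c,.157))
E
```

```text
ol [ 0.6338 -0.2604  0.14  ]
ot [ 0.6301 -0.2242  0.14  ]
il [ 0.6279 -0.1815  0.14  ]
it [ 0.6253 -0.1451  0.14  ]
linktabtop [ 0.6413 -0.0802  0.169 ]
linkframe corners top .123 [array([ 0.6282, -0.1139,  0.123 ]), array([ 0.6223, -0.0478,  0.123 ]), array([ 0.6555, -0.0448,  0.123 ]), array([ 0.6618, -0.1116,  0.123 ])]
handle top [ 0.6383 -0.0299  0.161 ]
grip (array([ 0.63960449, -0.08083038,  0.15704507]), [[-1.1, -2.7], [-0.8, -1.1], [-0.2, -0.6]])
inner (array([ 0.63222908, -0.17135513,  0.12604981]), [[-1.1, 0.9], [-0.2, 0.4], [0.2, 0.3]])
handle (array([ 0.63951207, -0.02966327,  0.13963454]), [[-2.3, -0.0], [-1.1, 0.0], [-0.2, -0.3]])
hinge (array([0.63331285, 0.06608833, 0.1514865 ]), [[-0.7, 1.0], [0.8, -0.4], [1.6, 0.2]])
outer (array([ 0.63235711, -0.24868912,  0.12498982]), [[2.3, -0.6], [-0.7, -0.7]])
grip [ 0.6368 -0.0831  0.157 ]
inner [ 0.6334 -0.1718  0.125 ]
grip [ 0.6402 -0.0795  0.157 ]
inner [ 0.6317 -0.1727  0.125 ]
[ 0.6424206  -0.07968754  0.157     ]
```

View pics/top2.png

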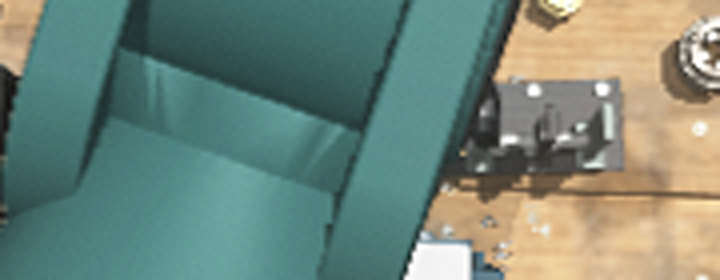

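drive_tool([
  [[0,0,0],[-0.0433,0.026,0],100],
  [[0,0,0.1367],[0,0,0],100],
  [[0,0,0.1367],[0,0,0],100],
  [[0,0,0.1367],[0,0,0],100],
  [[0,0,0.1367],[0,0,0],100],
  [[0,0,0.1367],[0,0,0],100],
  [[0,0,0.1367],[0,0,0.01],100],
  [[0,0,0.1367],[0,0,0.02],100],
  [[0,0,0.1367],[0,0,0.02],100],
  [[0,0,0.1367],[0,0,0.02],100],
  [[0,0,0.1367],[0,0,0.02],100],
  [[0,0,0.1367],[0,0,0.01],100],
])

```text
time_s: 5.2
eef_pos: [0.6398, -0.0801, 0.2049]
eef_rot: [0.685, 0.729, -0.0, -0.001]
contact_force: [-0.5, -1.5, 0.4]
width: 0.0854
```

```bash
python3 look.py w2 link_grip,link
```

```text
t 5.2 [ 0.6398 -0.0801  0.2049] [ 6.847e-01  7.288e-01 -5.000e-04 -8.000e-04] w 0.08538030374253792 F [-0.5 -1.5  0.4]
link_grip [261.7 220.1] 0.75 [ 0.6428 -0.0834  0.15  ]
link_grip [291.1 362.4] 0.21 [ 0.6728 -0.1981  0.15  ]
link [13.2 27.3] 0.65 [0.4749 0.0257 0.115 ]
link [261.7 196.8] 0.56 [ 0.643  -0.0798  0.115 ]
```

View pics/w2.png

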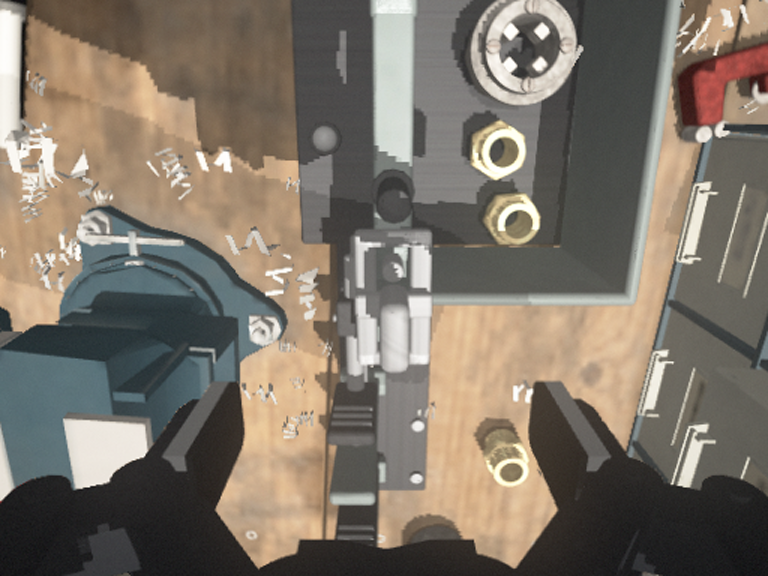

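drive_tool([
  [[0,0,0],[-0.002,0.0027,0.02],100],
  [[0,0,0],[0,0,0.024],100],
  [[0,0,0],[0,0,0.014],60],
  [[0,0,0],[0,0,0.006],40],
  [[0,0,0],[0,0,0],25],
  [[0,0,0],[0,0,0],0],
  [[0,0,0],[0,0,0],0],
  [[0,0,0],[0,0,0],0],
  [[0,0,0],[0,0,0],0],
], force=35)

```text
time_s: 6.25
eef_pos: [0.6438, -0.0821, 0.1436]
eef_rot: [0.682, 0.731, 0.0, 0.001]
contact_force: [0.5, -0.2, 6.7]
width: 0.0114
```

```bash
python3 look.py w3
```

```text
t 6.25 [ 0.6438 -0.0821  0.1436] [6.824e-01 7.309e-01 4.000e-04 8.000e-04] w 0.011404016751207917 F [ 0.5 -0.2  6.7]
```

View pics/w3.png

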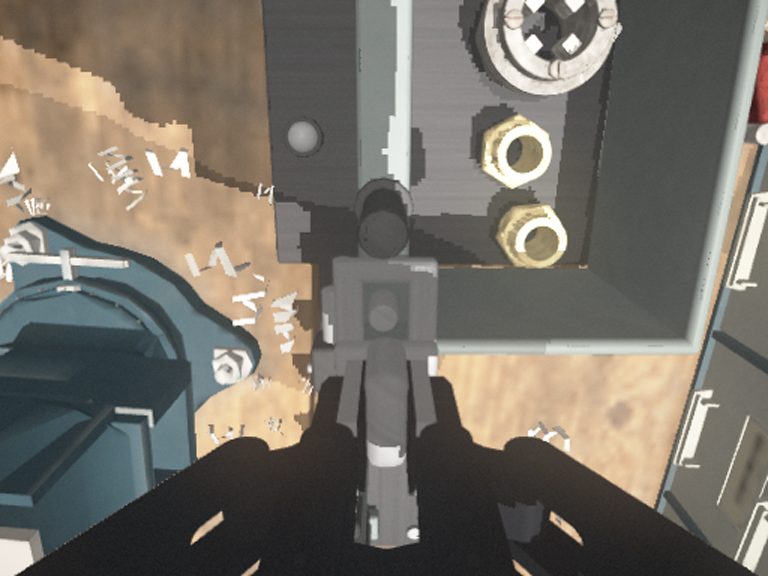

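drive_tool([
  [[0,0,0],[0,0,-0.005],0],
  [[0,0,0],[0,0,-0.008],0],
  [[0,0,0],[0,0,-0.012],0],
  [[0,0,0],[0,0,-0.015],0],
  [[0,0,0],[0,0,-0.02],0],
  [[0,0,0],[0,0,-0.02],0],
  [[0,0,0],[0,0,-0.02],0],
  [[0,0,0],[0,0,-0.02],0],
  [[0,0,0],[0,0,0],0],
])

```text
time_s: 7.2
eef_pos: [0.644, -0.0822, 0.2659]
eef_rot: [0.683, 0.731, 0.001, 0.002]
contact_force: [-0.1, -0.3, -1.3]
width: 0.0112
```

```bash
python3 look.py w4 clear_patch
python3 - <<'E'
from h import *
b=capture("scene");save("s","scene4",b,(140,60,440,300),2.5)
E
```

```text
t 7.2 [ 0.644  -0.0822  0.2659] [0.6825 0.7309 0.0011 0.002 ] w 0.011195664691953383 F [-0.1 -0.3 -1.3]
```

View pics/w4.png

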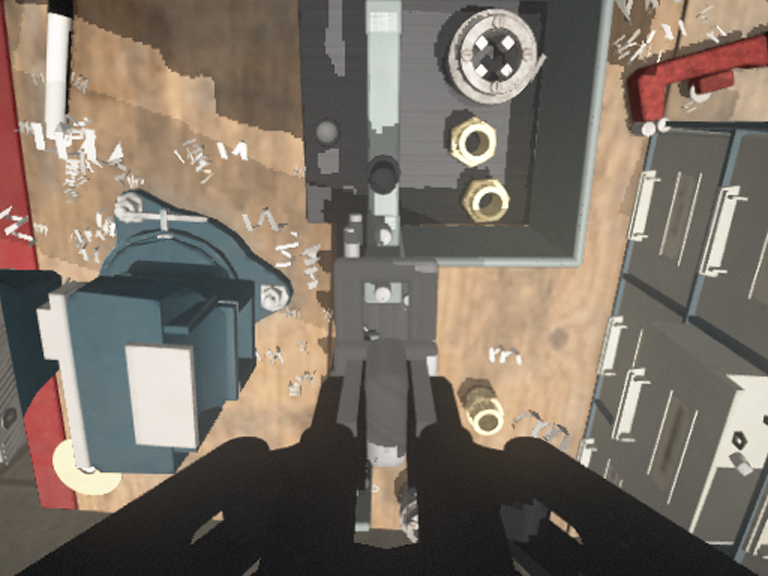

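View pics/scene4.png

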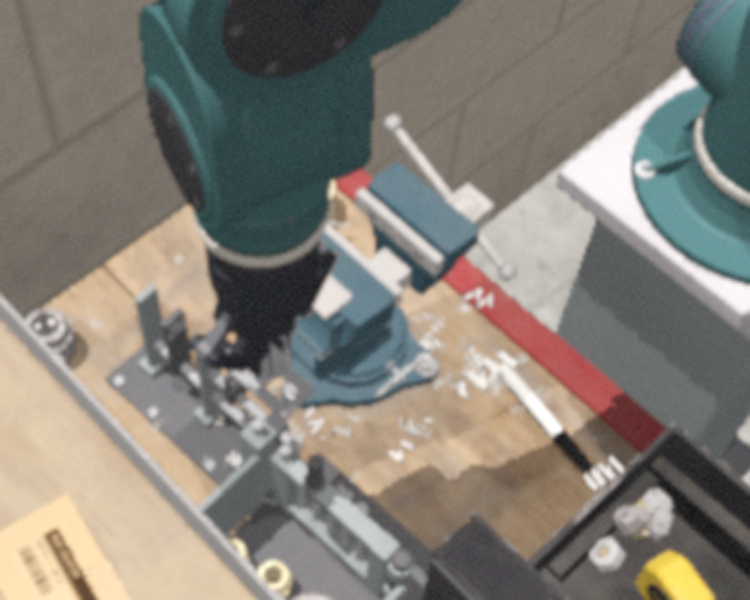

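```bash
python3 - <<'E'
from h import *
ct,cs=cam("top"),cam("scene")
d=np.load("w1.npz");K,D,_,_=cam("wrist");c=(K,D,d['R'],d['t'])
print("patch",onz((320,213.7),ct,0),onz((230.5,155.3),cs,0),onz((76.9,56.4),c,0))
print("edge",onz((342,213),ct,0),onz((60/1.5,180/1.5),c,0))
f=lambda x,y:(150+x/3,80+y/3)
print("vice right at .18",onz(f(382,390),ct,.15),onz(f(392,460),ct,.05), "spool",onz(f(485,512),ct,.04))
print("wrist img vice right",onz((205/1.5,62/1.5),c,.17))
E
```

```text
patch [ 0.49863542 -0.33827661  0.        ] [ 0.48235414 -0.33562547  0.        ] [ 0.48608856 -0.33411183  0.        ]
edge [ 0.50255359 -0.40258447  0.        ] [ 0.56533784 -0.39701606  0.        ]
vice right at .18 [ 0.50247156 -0.20382676  0.15      ] [ 0.44025761 -0.22140323  0.05      ] spool [ 0.3941513  -0.31015806  0.04      ]
wrist img vice right [ 0.48748571 -0.19907819  0.17      ]
```

drive_tool([
  [[0,0,0],[-0.0328,-0.0229,0],0],
  [[0,0,0],[-0.0328,-0.0229,0],0],
  [[0,0,0],[-0.0328,-0.0229,0],0],
  [[0,0,0],[-0.0328,-0.0229,0],0],
  [[0,0,0],[-0.0328,-0.0229,0],0],
  [[0,0,0],[-0.0328,-0.0229,0],0],
  [[0,0,0],[-0.0328,-0.0229,0],0],
  [[0,0,-0.1366],[0,0,0],0],
  [[0,0,-0.1366],[0,0,0],0],
  [[0,0,-0.1366],[0,0,0],0],
  [[0,0,-0.1366],[0,0,0],0],
  [[0,0,-0.1366],[0,0,0],0],
])

```text
time_s: 8.55
eef_pos: [0.4986, -0.3218, 0.2616]
eef_rot: [0.396, 0.918, 0.0, -0.001]
contact_force: [-0.2, -0.5, -1.3]
width: 0.0116
```

drive_tool([
  [[0,0,-0.1366],[0,0,0],0],
  [[0,0,-0.1366],[0,0,0],0],
  [[0,0,-0.1366],[0,0,0],0],
  [[0,0,-0.1366],[0,0,0.01],0],
  [[0,0,-0.1366],[0,0,0.015],0],
  [[0,0,-0.1366],[0,0,0.02],0],
  [[0,0,0],[0,0,0.03],0],
  [[0,0,0],[0,0,0.03],0],
  [[0,0,0],[0,0,0.03],0],
  [[0,0,0],[0,0,0.02],0],
  [[0,0,0],[0,0,0],0],
])

```text
time_s: 9.65
eef_pos: [0.4973, -0.3206, 0.1045]
eef_rot: [-0.0, 1.0, 0.002, -0.002]
contact_force: [-0.2, 0.3, -0.2]
width: 0.0117
```

```bash
python3 look.py w5
python3 - <<'E'
from h import *
b=capture("scene");save("s","scene5",b,(140,60,440,300),2.5)
E
```

```text
t 9.65 [ 0.4973 -0.3206  0.1045] [-0.      1.      0.0018 -0.0022] w 0.011725664722914246 F [-0.2  0.3 -0.2]
```

View pics/w5.png

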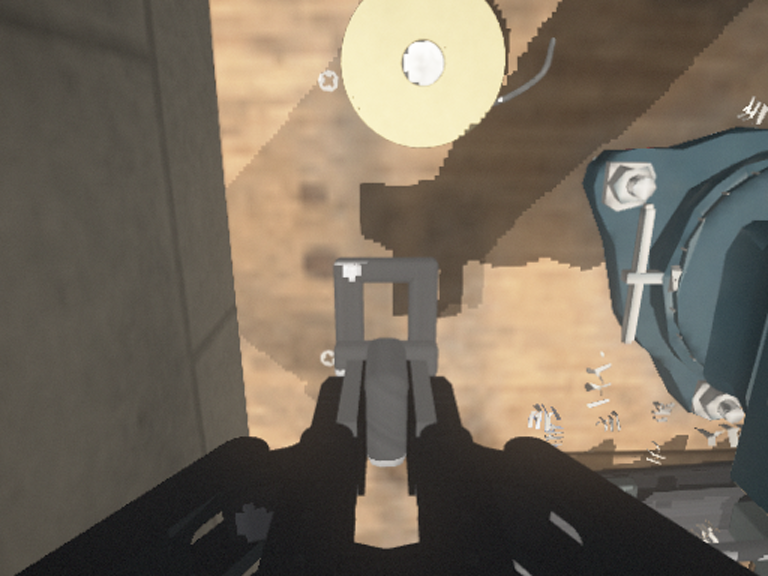

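View pics/scene5.png

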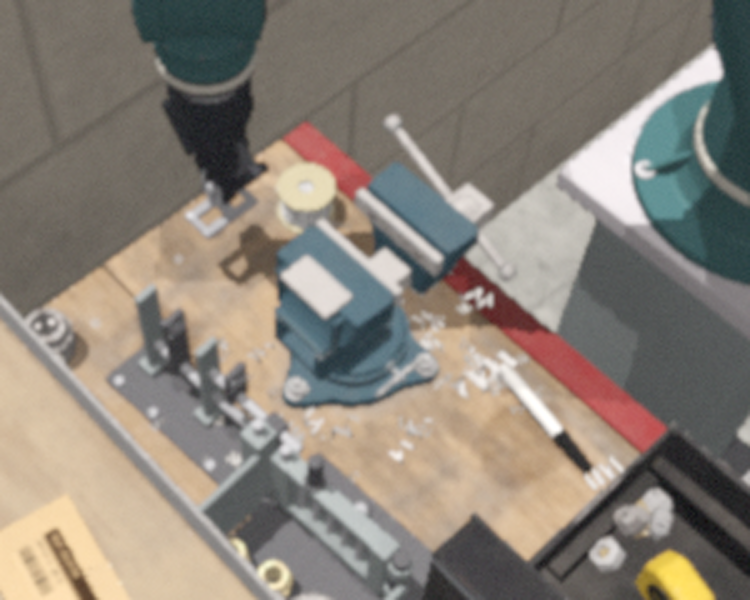

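drive_tool([
  [[0,0,0],[0,0,0.025],0],
  [[0,0,0],[0,0,0.025],0],
  [[0,0,0],[0,0,0.015],0],
  [[0,0,0],[0,0,0.004],0],
  [[0,0,0],[0,0,0.001],0],
  [[0,0,0],[0,0,0],0],
])

```text
time_s: 10.35
eef_pos: [0.4996, -0.3225, 0.0388]
eef_rot: [-0.0, 1.0, -0.001, 0.001]
contact_force: [-0.0, -0.5, -1.5]
width: 0.0113
```

drive_tool([
  [[0,0,0],[0,0,0.0015],0],
  [[0,0,0],[0,0,0.0015],0],
  [[0,0,0],[0,0,0],0],
])

```text
time_s: 10.65
eef_pos: [0.499, -0.322, 0.0347]
eef_rot: [-0.0, 1.0, -0.0, 0.0]
contact_force: [0.4, -0.4, -0.7]
width: 0.0112
```

drive_tool([
  [[0,0,0],[0,0,0.0015],0],
  [[0,0,0],[0,0,0.0015],0],
  [[0,0,0],[0,0,0],0],
])

```text
time_s: 10.95
eef_pos: [0.4989, -0.3219, 0.0314]
eef_rot: [-0.0, 1.0, 0.0, -0.0]
contact_force: [-0.6, -0.1, -0.9]
width: 0.0109
```

drive_tool([
  [[0,0,0],[0,0,0.001],0],
  [[0,0,0],[0,0,0.001],0],
  [[0,0,0],[0,0,0],0],
])

```text
time_s: 11.25
eef_pos: [0.4989, -0.322, 0.0294]
eef_rot: [-0.0, 1.0, 0.0, -0.0]
contact_force: [0.5, -0.5, -1.7]
width: 0.0112
```

drive_tool([
  [[0,0,0],[0,0,0.001],0],
  [[0,0,0],[0,0,0.001],0],
  [[0,0,0],[0,0,0],0],
])

```text
time_s: 11.55
eef_pos: [0.4991, -0.3223, 0.0286]
eef_rot: [0.0, 1.0, -0.001, 0.0]
contact_force: [-3.7, 2.3, 13.9]
width: 0.0113
```

```bash
python3 look.py w6
```

```text
t 11.55 [ 0.4991 -0.3223  0.0286] [ 0.e+00  1.e+00 -5.e-04  4.e-04] w 0.01130655345581935 F [-3.7  2.3 13.9]
```

View pics/w6.png

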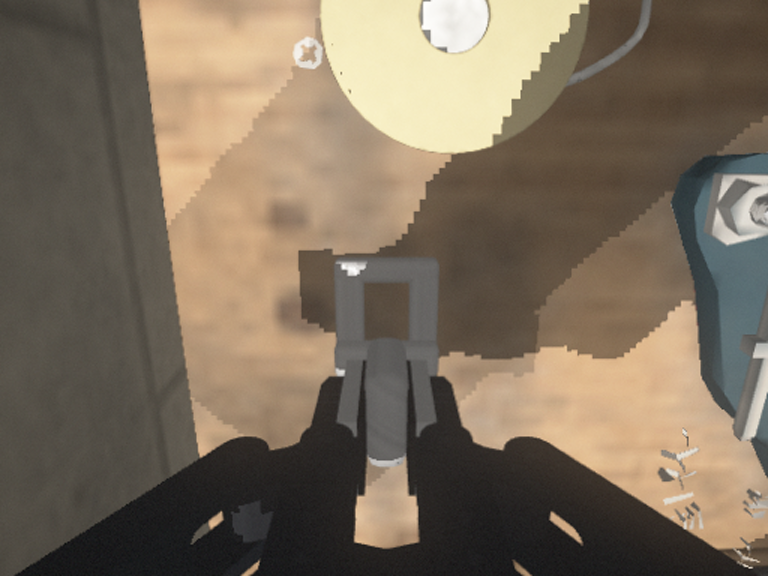

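drive_tool([
  [[0,0,0],[0,0,-0.0007],0],
  [[0,0,0],[0,0,0],20],
  [[0,0,0],[0,0,0],30],
  [[0,0,0],[0,0,0],40],
  [[0,0,0],[0,0,0],40],
])

```text
time_s: 12.1
eef_pos: [0.499, -0.322, 0.0282]
eef_rot: [-0.0, 1.0, 0.0, -0.0]
contact_force: [-0.5, 0.1, 0.2]
width: 0.0337
```

drive_tool([
  [[0,0,0],[0,0,-0.01],40],
  [[0,0,0],[0,0,-0.02],40],
  [[0,0,0],[0,0,-0.04],40],
  [[0,0,0],[0,0,-0.045],60],
  [[0,0,0],[0,0,-0.045],100],
  [[0,0,0],[0,0,-0.04],100],
  [[0,0,0],[0,0,-0.03],100],
])

```text
time_s: 12.8
eef_pos: [0.499, -0.322, 0.2619]
eef_rot: [-0.0, 1.0, -0.001, 0.001]
contact_force: [0.1, -0.4, 0.2]
width: 0.0852
```

```bash
python3 look.py w7 link_grip,outer_catch,inner_catch
```

```text
t 12.8 [ 0.499  -0.322   0.2619] [-1.0e-04  1.0e+00 -9.0e-04  1.1e-03] w 0.08524950516027893 F [ 0.1 -0.4  0.2]
link_grip [255.  158.5] 0.68 [ 0.4759 -0.3235  0.15  ]
outer_catch [328.1 306.5] 0.78 [ 0.6319 -0.251   0.125 ]
outer_catch [409.8 305.4] 0.45 [ 0.6314 -0.1686  0.125 ]
inner_catch [409.  306.5] 0.66 [ 0.6327 -0.1692  0.125 ]
```

View pics/w7.png

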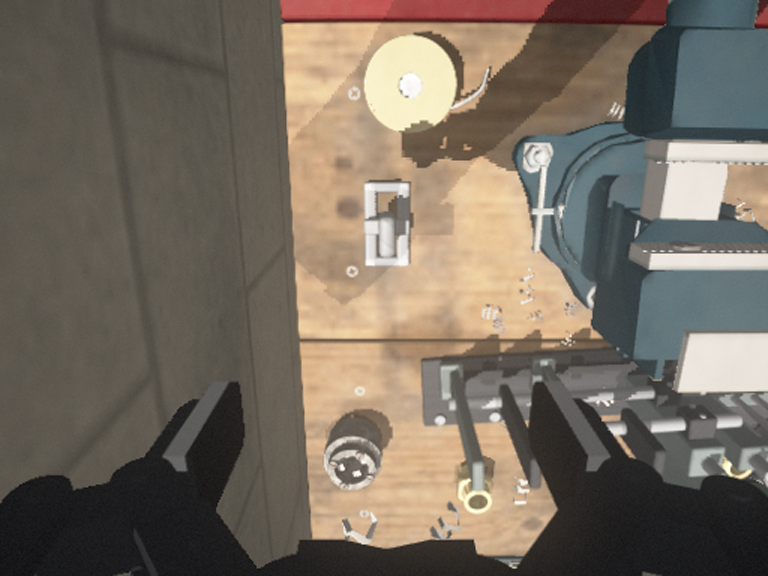

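drive_tool([
  [[0,0,0],[-0.0333,0.0179,0],100],
  [[0,0,0],[-0.0333,0.0179,0],100],
  [[0,0,0],[-0.0333,0.0179,0],100],
  [[0,0,0],[-0.0333,0.0179,0],100],
  [[0,0,-0.07],[0,0,0],92],
  [[0,0,0],[0,0,0.03],92],
  [[0,0,0],[0,0,0.03],92],
  [[0,0,0],[0,0,0],92],
])

```text
time_s: 13.8
eef_pos: [0.6302, -0.2492, 0.1936]
eef_rot: [-0.035, 0.999, 0.002, -0.003]
contact_force: [0.5, 0.4, 0.6]
width: 0.079
```

```bash
python3 look.py w8 outer_catch,inner_catch
```

```text
t 13.8 [ 0.6302 -0.2492  0.1936] [-0.0351  0.9994  0.002  -0.0034] w 0.07899571888855596 F [0.5 0.4 0.6]
outer_catch [251.5 209.3] 0.68 [ 0.6319 -0.2522  0.125 ]
inner_catch [371.5 215.4] 0.61 [ 0.6308 -0.1702  0.125 ]
inner_catch [412.7 168.9] 0.44 [ 0.5965 -0.1486  0.125 ]
```

View pics/w8.png

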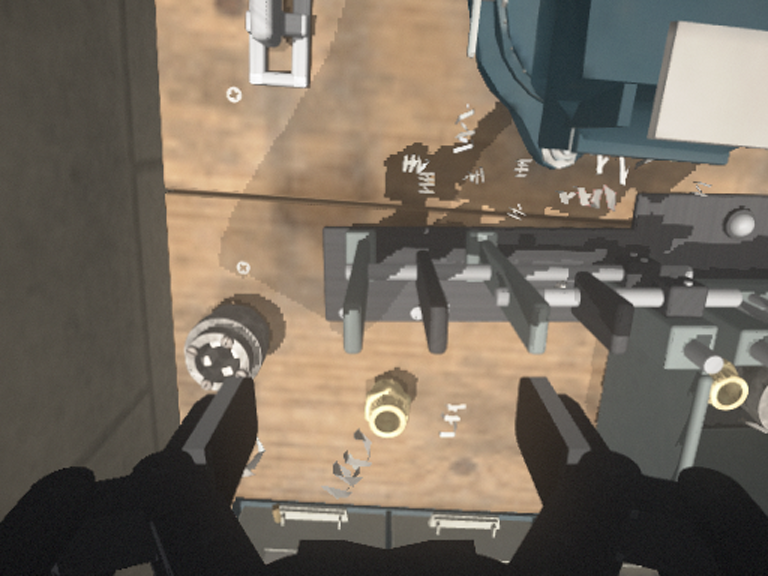

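```bash
python3 - <<'E'
from h import *
d=np.load("w8.npz");K,D,_,_=cam("wrist");c=(K,D,d['R'],d['t'])
for n,p in dict(ol=(355,326),ot=(436,325),il=(535,330),it=(620,325)).items(): print(n,onz(np.array(p)/1.5,c,.14).round(4))
im=capture("wrist");save("w","w8b",im,(200,140,440,250),3.2)
E
```

```text
ol [ 0.6322 -0.2614  0.14  ]
ot [ 0.6294 -0.2274  0.14  ]
il [ 0.6289 -0.1852  0.14  ]
it [ 0.6242 -0.1491  0.14  ]
```

View pics/w8b.png

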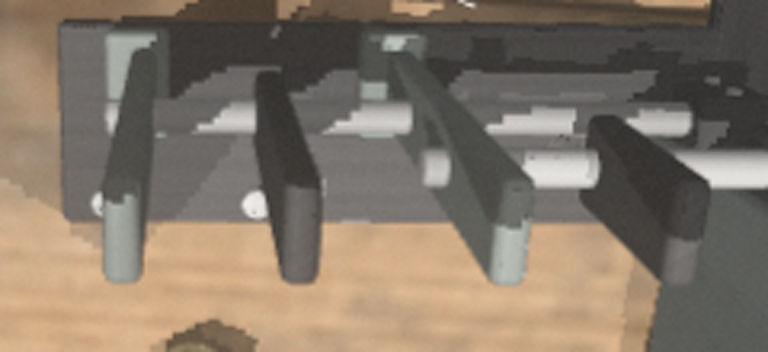

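drive_tool([
  [[0,0,0],[-0.001,-0.0018,0.02],92],
  [[0,0,0],[0,0,0.025],92],
  [[0,0,0],[0,0,0.022],92],
  [[0,0,0],[0,0,0.0145],92],
  [[0,0,0],[0,0,0],92],
], force=30)

```text
time_s: 14.5
eef_pos: [0.633, -0.2521, 0.1162]
eef_rot: [-0.035, 0.999, 0.0, -0.001]
contact_force: [-0.9, 0.4, 0.3]
width: 0.0784
```

drive_tool([
  [[0,0,0],[0,0,0],70],
  [[0,0,0],[0,0,0],55],
  [[0,0,0],[0,0,0],45],
  [[0,0,0],[0,0,0],38],
  [[0,0,0],[0,0,0],30],
  [[0,0,0],[0,0,0],30],
  [[0,0,0],[0,0,0],30],
  [[0,0,0],[0,0,0],30],
], force=30)

```text
time_s: 15.3
eef_pos: [0.6337, -0.2525, 0.1176]
eef_rot: [-0.035, 0.999, -0.001, 0.001]
contact_force: [-0.8, 2.7, 6.4]
width: 0.0292
```

```bash
python3 look.py w9
```

```text
t 15.3 [ 0.6337 -0.2525  0.1176] [-3.490e-02  9.994e-01 -6.000e-04  5.000e-04] w 0.02918276896689209 F [-0.8  2.7  6.4]
```

View pics/w9.png

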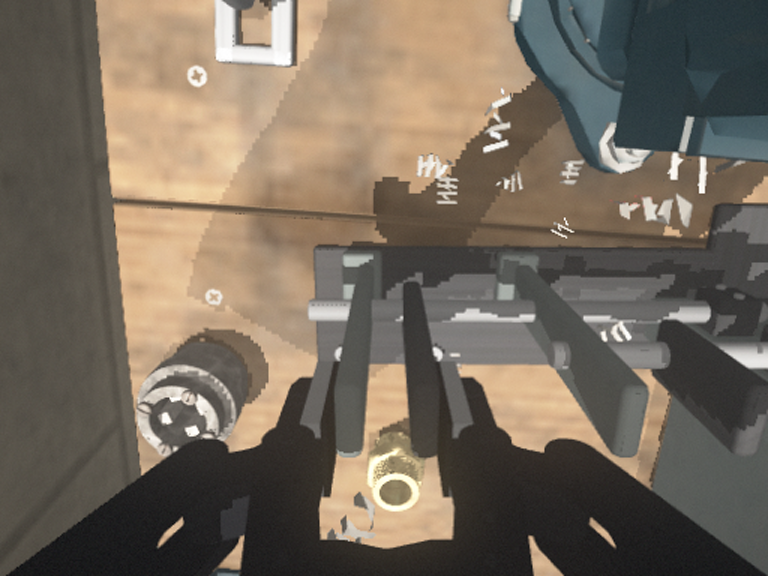

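drive_tool([
  [[0,0,0],[0,0,0],60],
  [[0,0,0],[0,0,0],92],
  [[0,0,0],[0,0,0],92],
  [[0,0,0],[0,0,-0.02],92],
  [[0,0,0],[0,0,-0.03],92],
  [[0,0,0],[0,0,-0.03],92],
  [[0,0,0],[-0.001,0.04,0],92],
  [[0,0,0],[0,0.04,0],92],
  [[0,0,0],[0,0,0],92],
])

```text
time_s: 16.25
eef_pos: [0.6284, -0.1685, 0.1974]
eef_rot: [-0.037, 0.999, 0.0, 0.0]
contact_force: [-0.6, -0.2, 0.4]
width: 0.0782
```

```bash
python3 look.py w10 outer_catch,inner_catch,gate_handle,gate_hinge
python3 - <<'E'
from h import *
im=capture("wrist");save("w","w10b",im,(150,140,400,250),3)
E
```

```text
t 16.25 [ 0.6284 -0.1685  0.1974] [-3.660e-02  9.993e-01  3.000e-04  1.000e-04] w 0.07820691834986837 F [-0.6 -0.2  0.4]
outer_catch [137.1 200.5] 0.63 [ 0.6315 -0.2502  0.125 ]
inner_catch [337. 166.] 0.74 [ 0.5975 -0.1175  0.125 ]
inner_catch [251.8 206.3] 0.68 [ 0.6299 -0.1716  0.125 ]
gate_handle [464.5 243.1] 0.91 [ 0.638  -0.0309  0.145 ]
```

View pics/w10b.png

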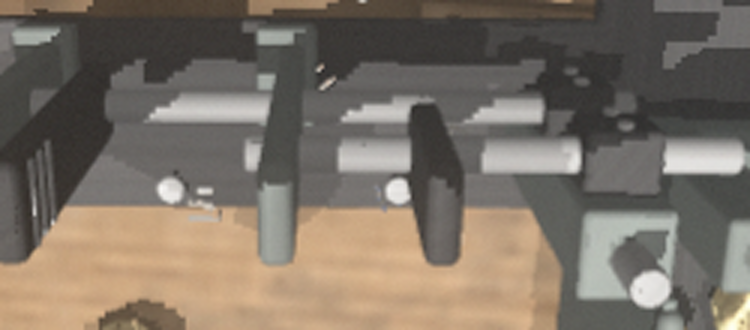

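View pics/w10.png

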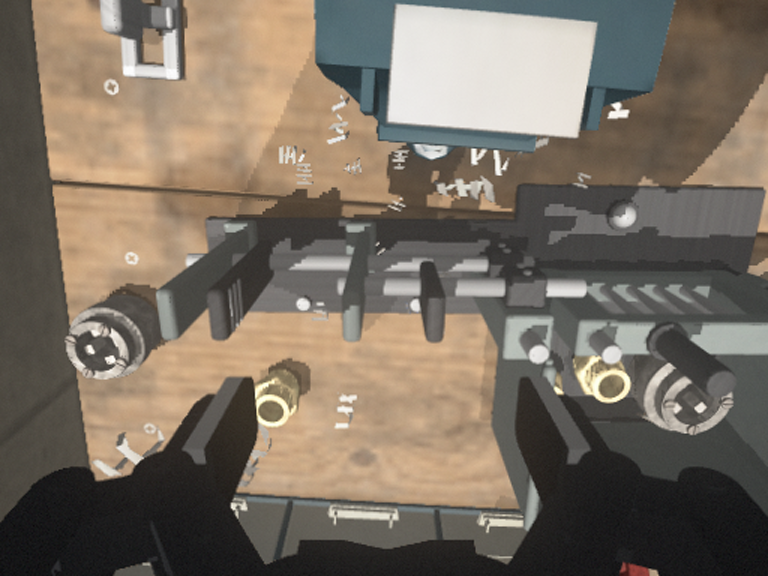

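drive_tool([
  [[0,0,0],[0,-0.001,0.02],92],
  [[0,0,0],[0,0,0.025],92],
  [[0,0,0],[0,0,0.022],92],
  [[0,0,0],[0,0,0.0135],92],
  [[0,0,0],[0,0,0],92],
], force=30)

```text
time_s: 17.05
eef_pos: [0.6278, -0.1737, 0.1142]
eef_rot: [-0.035, 0.999, 0.001, -0.002]
contact_force: [0.2, 0.3, -0.6]
width: 0.0783
```

drive_tool([
  [[0,0,0],[0,0,0],70],
  [[0,0,0],[0,0,0],55],
  [[0,0,0],[0,0,0],45],
  [[0,0,0],[0,0,0],38],
  [[0,0,0],[0,0,0],30],
  [[0,0,0],[0,0,0],30],
  [[0,0,0],[0,0,0],30],
  [[0,0,0],[0,0,0],30],
], force=30)

```text
time_s: 17.85
eef_pos: [0.6291, -0.1728, 0.117]
eef_rot: [-0.035, 0.999, 0.0, 0.001]
contact_force: [-0.3, 7.0, 6.7]
width: 0.029
```

```bash
python3 look.py w11
```

```text
t 17.85 [ 0.6291 -0.1728  0.117 ] [-3.510e-02  9.994e-01  3.000e-04  6.000e-04] w 0.029004954952701202 F [-0.3  7.   6.7]
```

View pics/w11.png

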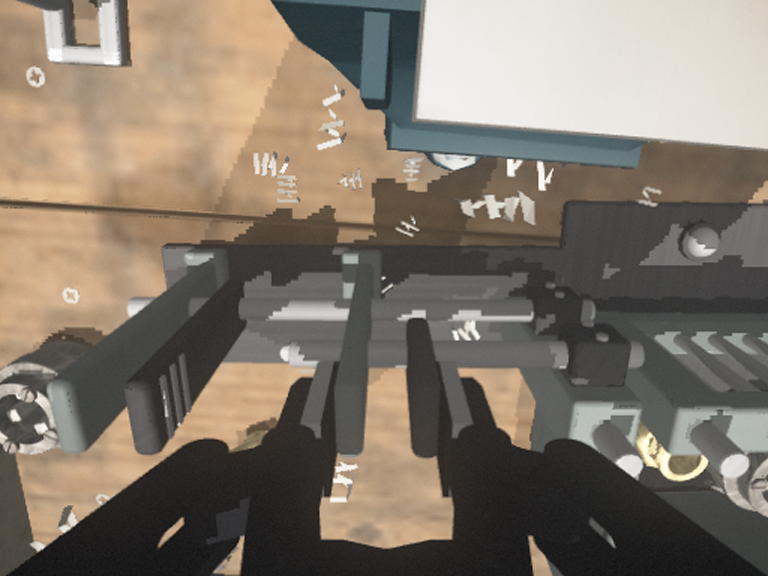

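drive_tool([
  [[0,0,0],[0,0,0],60],
  [[0,0,0],[0,0,0],92],
  [[0,0,0],[0,0,0],92],
  [[0,0,0],[0,0,-0.02],92],
  [[0,0,0],[0,0,-0.035],92],
  [[0,0,0],[0,0,-0.045],92],
  [[0,0,0],[0,0.03,-0.02],100],
  [[0,0,0],[0,0.04,0],100],
  [[0,0,0],[0,0.04,0],100],
  [[0,0,0],[0,0.03,0],100],
  [[0,0,0],[0,0,0],100],
])

```text
time_s: 19.0
eef_pos: [0.6186, -0.0305, 0.2366]
eef_rot: [-0.037, 0.999, 0.0, 0.0]
contact_force: [0.8, -1.1, 0.2]
width: 0.0856
```

```bash
python3 look.py w12 gate_handle,gate_hinge,outer_catch,inner_catch
python3 - <<'E'
from h import *
ct=cam("top")
d=np.load("w1.npz");K,D,_,_=cam("wrist");c=(K,D,d['R'],d['t'])
print("tb base",onz((655/1.5,285/1.5),c,0),onz((695/1.5,10/1.5),c,.0),"rim",onz((715/1.5,330/1.5),c,.1))
print([onz((157,y),ct,z).round(3) for y in(146,250) for z in (0,.1)],[onz((149,135),ct,z).round(3) for z in (.1,.2,.3)])
E
```

```text
t 19.0 [ 0.6186 -0.0305  0.2366] [-3.660e-02  9.993e-01  1.000e-04  1.000e-04] w 0.08557498623057937 F [ 0.8 -1.1  0.2]
gate_handle [255.6 221.7] 0.78 [ 0.6396 -0.0297  0.145 ]
gate_handle [ 80.3 188.9] 0.48 [ 0.6231 -0.1612  0.145 ]
gate_hinge [387.6 223. ] 0.92 [0.6334 0.0709 0.145 ]
inner_catch [ 81.3 190.2] 0.69 [ 0.6314 -0.1712  0.125 ]
tb base [0.66227736 0.15044585 0.        ] [0.42642175 0.14605187 0.        ] rim [0.66603386 0.14682041 0.1       ]
[array([0.682, 0.143, 0.   ]), array([0.665, 0.12 , 0.1  ]), array([0.381, 0.129, 0.   ]), array([0.389, 0.107, 0.1  ])] [array([0.694, 0.143, 0.1  ]), array([0.675, 0.118, 0.2  ]), array([0.656, 0.093, 0.3  ])]
```

View pics/w12.png

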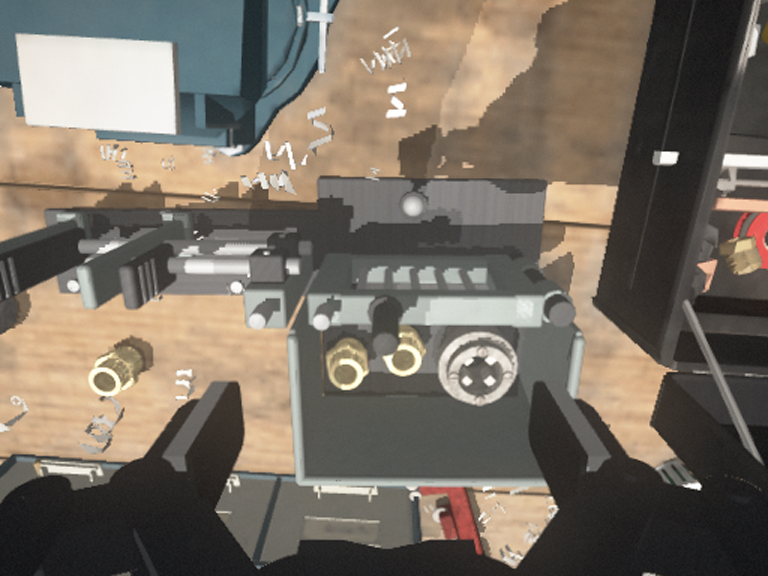

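drive_tool([
  [[0,0,0],[-0.0204,0,0],100],
  [[0,0,-0.1427],[0,0,0],100],
  [[0,0,-0.1427],[0,0,0],100],
  [[0,0,-0.1427],[0,0,0],100],
  [[0,0,-0.1427],[0,0,0],100],
  [[0,0,-0.1427],[0,0,0],80],
  [[0,0,-0.1427],[0,0,0],80],
  [[0,0,-0.1427],[0,0,0],80],
  [[0,0,-0.1427],[0,0,0],60],
  [[0,0,-0.1427],[0,0,0.01],60],
  [[0,0,-0.1427],[0,0,0.02],60],
  [[0,0,-0.1427],[0,0,0.01],60],
])

```text
time_s: 20.45
eef_pos: [0.639, -0.0333, 0.1948]
eef_rot: [0.733, -0.681, -0.001, 0.0]
contact_force: [-0.1, -0.5, 0.3]
width: 0.0514
```

```bash
python3 look.py w13 gate_handle,gate_hinge
```

```text
t 20.45 [ 0.639  -0.0333  0.1948] [ 7.326e-01 -6.807e-01 -5.000e-04  4.000e-04] w 0.05139681583848727 F [-0.1 -0.5  0.3]
gate_handle [254.3 223.9] 0.92 [ 0.6404 -0.0284  0.145 ]
```

View pics/w13.png

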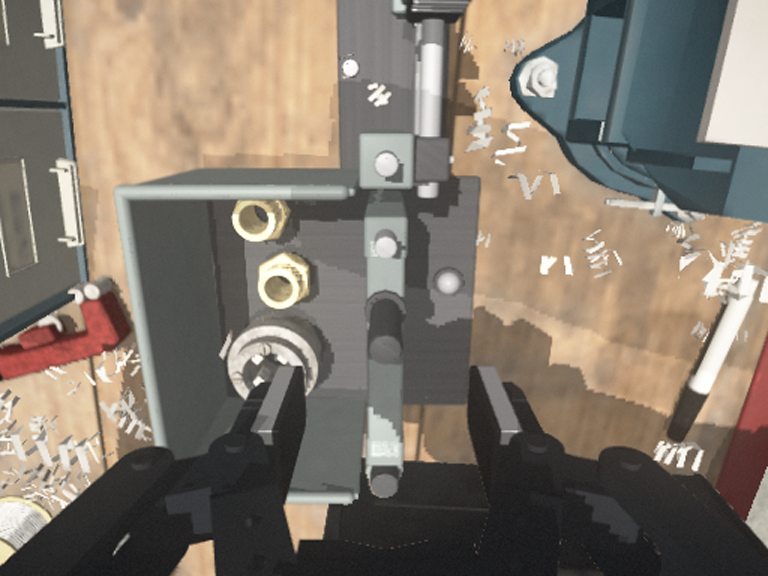

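drive_tool([
  [[0,0,0],[-0.004,-0.001,0.02],60],
  [[0,0,0],[0,0,0.025],60],
  [[0,0,0],[0,0,0.02],60],
  [[0,0,0],[0,0,0.003],40],
  [[0,0,0],[0,0,0],20],
  [[0,0,0],[0,0,0],0],
  [[0,0,0],[0,0,0],0],
  [[0,0,0],[0,0,0],0],
  [[0,0,0],[0,0,0],0],
], force=70)

```text
time_s: 21.5
eef_pos: [0.6396, -0.0286, 0.1297]
eef_rot: [0.73, -0.683, 0.0, 0.0]
contact_force: [-6.7, -3.5, 2.0]
width: 0.0116
```

```bash
python3 look.py w14
cat > plan.py <<'E'
from h import *
import sys
# plan rows from current state: args theta_now theta_end nrows ; hinge from grip
th0,th1,n=float(sys.argv[1]),float(sys.argv[2]),int(sys.argv[3])
r=.099; dt=(th1-th0)/n
# local frame: tool x radial outward, tool y tangential (opening)
# per row: chord in tool frame at row start
print("turn",dt,"shift x",r*(np.cos(dt)-1),"y",r*np.sin(dt))
E
python3 plan.py 0 1.5 24
```

```text
t 21.5 [ 0.6396 -0.0286  0.1297] [ 7.305e-01 -6.829e-01  2.000e-04  4.000e-04] w 0.011557095054253121 F [-6.7 -3.5  2. ]
turn 0.0625 shift x -0.0001932964406901875 y 0.00618347246639564
```

View pics/w14.png

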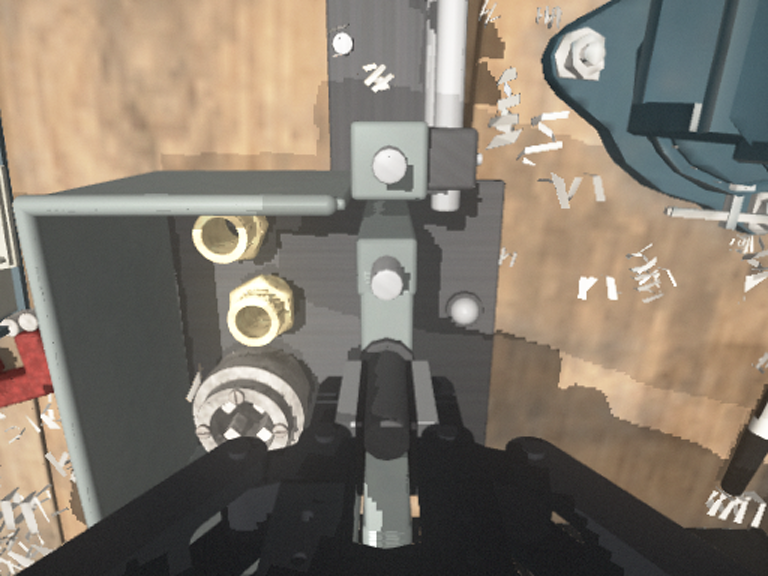

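drive_tool([
  [[0,0,0.0313],[0,0.0031,0],0],
  [[0,0,0.0625],[0,0.0062,0],0],
  [[0,0,0.0625],[0,0.0062,0],0],
  [[0,0,0],[0,0,0],0],
])

```text
time_s: 21.95
eef_pos: [0.6249, -0.0285, 0.1297]
eef_rot: [-0.675, 0.738, -0.001, 0.001]
contact_force: [3.1, 0.1, 0.6]
width: 0.012
```

```bash
python3 look.py w15
```

```text
t 21.95 [ 0.6249 -0.0285  0.1297] [-6.748e-01  7.380e-01 -7.000e-04  6.000e-04] w 0.012005210957726756 F [3.1 0.1 0.6]
```

View pics/w15.png

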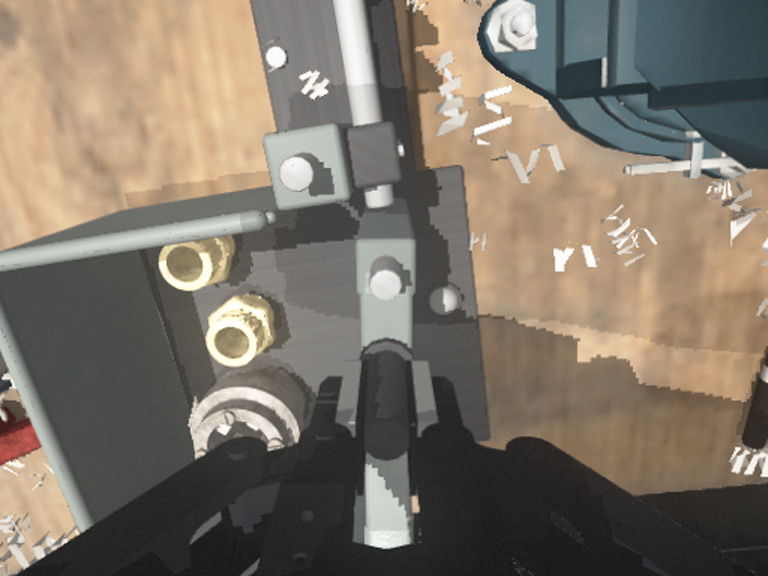

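drive_tool([
  [[0,0,0.0625],[0,0.0062,0],0],
  [[0,0,0.0625],[0,0.0062,0],0],
  [[0,0,0.0625],[0,0.0062,0],0],
  [[0,0,0.0625],[0,0.0062,0],0],
  [[0,0,0],[0,0,0],0],
])

```text
time_s: 22.5
eef_pos: [0.6014, -0.0237, 0.1297]
eef_rot: [-0.578, 0.816, -0.001, 0.001]
contact_force: [5.4, 1.8, 1.4]
width: 0.012
```

drive_tool([
  [[0,0,0.0625],[0,0.0062,0],0],
  [[0,0,0.0625],[0,0.0062,0],0],
  [[0,0,0.0625],[0,0.0062,0],0],
  [[0,0,0.0625],[0,0.0062,0],0],
  [[0,0,0],[0,0,0],0],
])

```text
time_s: 23.0
eef_pos: [0.5792, -0.0129, 0.1297]
eef_rot: [-0.472, 0.882, -0.0, 0.002]
contact_force: [6.3, 4.9, 0.9]
width: 0.012
```

```bash
python3 look.py w16; python3 - <<'E'
from h import *
s=get_state();p=s['eef_pos'];H=np.array([.632,.0698]);v=p[:2]-H
print("r",np.linalg.norm(v),"theta",np.arctan2(-v[0],-v[1])+np.radians(4.0)*1)
x=Rot.from_quat(s['eef_rot']).as_matrix()[:,0];print("tool x yaw",np.degrees(np.arctan2(x[1],x[0])),"radial",np.degrees(np.arctan2(v[1],v[0])))
E
```

```text
t 23.0 [ 0.5792 -0.0129  0.1297] [-4.721e-01  8.815e-01 -5.000e-04  1.900e-03] w 0.012025934647151038 F [6.3 4.9 0.9]
r 0.09815222976147775 theta 0.6351913259935877
tool x yaw -123.55737089625026 radial -122.39378216275101
```

View pics/w16.png

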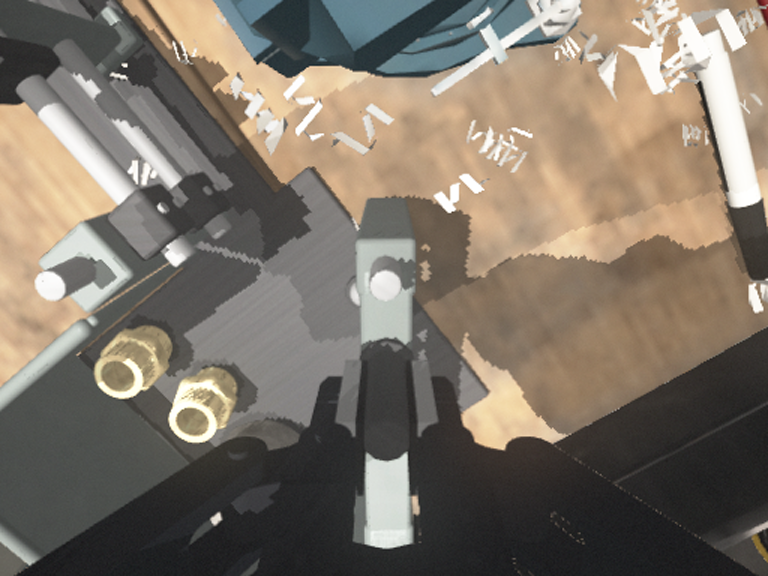

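drive_tool([
  [[0,0,0.0625],[0,0.0062,0],0],
  [[0,0,0.0625],[0,0.0062,0],0],
  [[0,0,0.0625],[0,0.0062,0],0],
  [[0,0,0.0625],[0,0.0062,0],0],
  [[0,0,0.0625],[0,0.0062,0],0],
  [[0,0,0.0625],[0,0.0062,0],0],
  [[0,0,0.0625],[0,0.0062,0],0],
  [[0,0,0],[0,0,0],0],
])

```text
time_s: 23.85
eef_pos: [0.5496, 0.0172, 0.1297]
eef_rot: [-0.27, 0.963, -0.0, 0.003]
contact_force: [12.6, 4.1, -4.0]
width: 0.0122
```

drive_tool([
  [[0,0,0.0625],[0,0.0062,0],0],
  [[0,0,0.0625],[0,0.0062,0],0],
  [[0,0,0.0625],[0,0.0062,0],0],
  [[0,0,0.0625],[0,0.0062,0],0],
  [[0,0,0.0625],[0,0.0062,0],0],
  [[0,0,0.0625],[0,0.0062,0],0],
  [[0,0,0.0625],[0,0.0062,0],0],
  [[0,0,0],[0,0,0],0],
])

```text
time_s: 24.65
eef_pos: [0.5354, 0.057, 0.1297]
eef_rot: [-0.054, 0.999, -0.0, 0.003]
contact_force: [15.4, -1.4, -5.7]
width: 0.0126
```

```bash
python3 look.py w17; python3 - <<'E'
from h import *
s=get_state();p=s['eef_pos'];H=np.array([.632,.0698]);v=p[:2]-H
print("r",np.linalg.norm(v),"theta",np.arctan2(-v[0],-v[1])+np.radians(4.0)*1)
x=Rot.from_quat(s['eef_rot']).as_matrix()[:,0];print("tool x yaw",np.degrees(np.arctan2(x[1],x[0])),"radial",np.degrees(np.arctan2(v[1],v[0])))
b=capture("scene");save("s","scene17",b,(140,60,440,300),2.5)
E
```

```text
t 24.65 [0.5354 0.057  0.1297] [-5.400e-02  9.985e-01 -5.000e-04  3.200e-03] w 0.012564780399865593 F [15.4 -1.4 -5.7]
r 0.09745960381410626 theta 1.5063392476154818
tool x yaw -173.71484449716579 radial -172.30688140327896
```

View pics/w17.png

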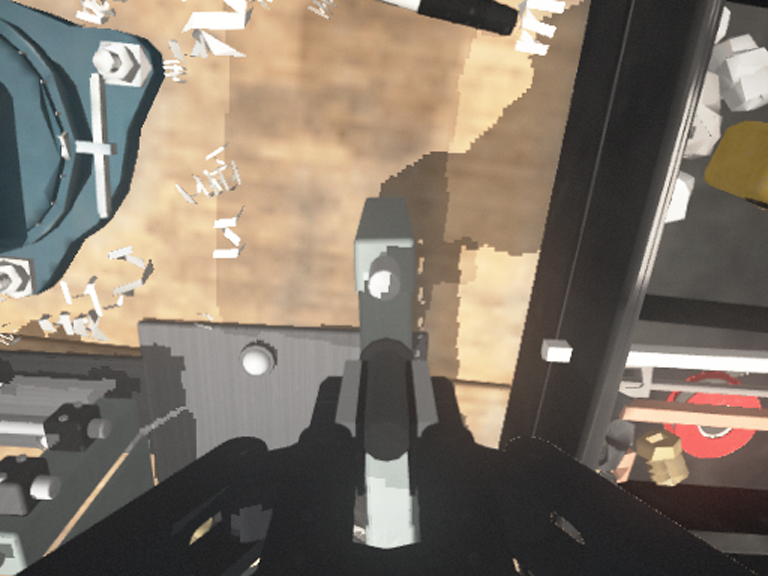

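View pics/scene17.png

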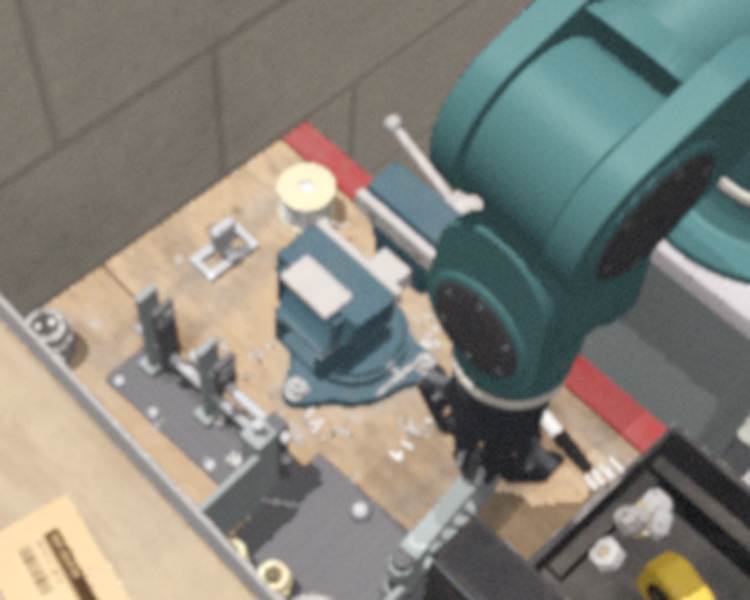

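drive_tool([
  [[0,0,0],[-0.001,0.001,0],0],
  [[0,0,0],[-0.0005,0,0],0],
  [[0,0,0],[0,0,0],0],
  [[0,0,0],[0,0,0],0],
  [[0,0,0],[0,0,0],0],
])

```text
time_s: 25.25
eef_pos: [0.5354, 0.0574, 0.1297]
eef_rot: [-0.055, 0.998, -0.001, 0.002]
contact_force: [5.2, -3.0, 1.6]
width: 0.012
```

```bash
python3 look.py w18; python3 -c "
from h import *
s=get_state();p=s['eef_pos'];v=p[:2]-np.array([.632,.0698]);print(np.arctan2(-v[0],-v[1])+.07,s['qd'])
print(finish_job())"
```

```text
t 25.25 [0.5354 0.0574 0.1297] [-5.480e-02  9.985e-01 -7.000e-04  1.900e-03] w 0.011954610295652613 F [ 5.2 -3.   1.6]
1.513613280725101 [ 0.00016715  0.00044696  0.00098341 -0.00011045 -0.00189479 -0.0004951 ]
the job is handed in; nothing more can be done
None
```

The gate is open and the arm is still holding its handle. I handed the job in at about 25 s of the 64 s allowed.

- **Link:** I lifted it straight up off its pins, carried it over the vice and set it standing on its base on the bare patch, near x 0.50, y −0.32. I lowered it until the bench pushed back and only then opened the fingers. In the pictures afterwards it stands upright.
- **Catches:** I squeezed the outer one first, then the inner. Each closed to a measured 29 mm (30 mm is fully squeezed), and the pictures show both bolts drawn back.
- **Gate:** I swung it past the click detent with the gripper turning along with it. It rests at about 1.51 rad (87°), worked out from the tool position. At the last check the arm was still and the outside force on the tool was about 6 N.

One reading was off: the fingers measure 12 mm on the 14 mm handle post. The gripper had already read about 0.5–1 mm low on the link tab and the catches. The wrist pictures show the post held between the pads, and it followed the whole swing.

I saw nothing else moved in the pictures, but I did not measure the loose parts again.

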